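# Push the strayed spice jars back into the row

## Robot

A 7-joint arm with a two-finger parallel gripper is mounted at the origin on a cart in front of the work surface, level with it; the furniture and walls round the work are solid. World frame = base frame: x ahead of the robot, y to its left, z up, the work surface at z = 0. Lengths are in mm, angles in rad, forces in N, time in s.
With the tool pointing down it reaches from about 425 to 1025 mm from the base axis. Payload 9.4 kg.
Tool frame: the origin (TCP) lies midway between the tips of the shut fingers; the grasp point (between the pads) lies 19 mm behind it; z points along the fingers, x is the direction in which the jaws open and shut, and the axes are right-handed (so a half turn about z gives the same grasp; the last joint's range is limited). The gripper opens to 93 mm and grips with 3 to 60 N. Pads are 15 mm wide; open, the fingers measure 128 mm over their backs; the gripper's body (75 mm by 188 mm) begins 65 mm behind the grasp point.
Start: joints at [1.232, 0.599, -0.003, 1.599, 0.002, 0.943, -0.08], TCP at [187.634, -700.298, 218.618] pointing down, gripper open.
Joint ranges: [-2.57, 2.57], [-0.35, 1.97], [-1.29, 1.29], [0.11, 2.56], [-1.05, 4.19], [0.11, 1.86], [-2.63, 2.63]. Speed limits (rad/s): [2.22, 2.22, 3.01, 3.01, 3.14, 3.14, 3.14].

## Interface

Orientations are given as a unit quaternion [x, y, z, w].
In Python, from workcell import arm gives the robot as it stands. The module is installed in compiled form; this text tells all that it offers.
- The arm moves only by the shell command python3 -m handwheel 'ROWS' [FORCE]. ROWS is JSON, one flat list of numbers, 5 for each row, row after row: the shift along the world's x, y, z in m, then the turn about the world's z in degrees, then the finger opening in m, from 0 to 0.093. In form: [x, y, z, roll, gripper, x, y, z, roll, gripper, ...]. A call has 1 to 5 rows; each row shifts and turns the commanded pose from where the row before left it; what a row does not reach is not made up. A row lasts 1/10 s, in which the tool goes at most 50 mm and 8.59 degrees, less where a joint would pass 70% of its speed; a pose out of reach is approached as far as the arm can. A call is refused whole if a number of a shift passes 0.05 or a number of a turn 8.59, either way. A call with a gripper value outside its range is refused whole. The fingers move at their own pace and stop on an object; FORCE is the grip in N (left out, the last holds). Time passes only in rows, so rows that do not move let the fingers close. It gives the time, the measured TCP pose, the force and the opening at its end, in the units of the state.
- arm.get_obs(): the state, without advancing time (a new reading comes with each control period).
- arm.grab_frame(name): name is "side" or "top" or "wrist"; returns a dict with "image" (384x512x3 uint8, blue, green, red), "mtx" (3x3 intrinsics, pixels), "R" (3x3) and "t" (3): a world point X has camera coordinates R X + t; the wrist camera has in their place "tool_from_camera" (4x4, takes a point from camera to tool coordinates, whose origin is the TCP and whose axes are the tool frame's). Camera axes: x right, y down, z forward; pixel columns grow to the right and rows downward; lengths in mm; the calibration is good to about 2 mm. A picture is of the moment at which its call begins: read the wrist's pose just before it. There is no depth.
- arm.close_job(): hands the job in, once; it reports no verdict.
The state is a dict: "clock": time; "joints": joint angles; "joint_vel": joint speeds; "effort": joint torques, N m; "ee_pos": TCP position; "orientation": TCP orientation; "ft_force": force on the tool from outside, world axes, zero at the start; "wrist_torque": the same for the moment, N m; "width": opening from 0.0 (shut) to 1.0 (fully open).
Only numpy, scipy, OpenCV 4.12 (cv2) and the standard library are available. Lean on these libraries where they do the work, as an engineer would, in place of code of your own. Each camera call takes 0.05 s, during which the arm holds its last target.

## Task

Two of the three spice jars have been pulled out of the low wooden stand. Push each of them along the worktop into the empty bay it stands in front of, right up against the back rail, so that all three jars stand upright in a row, one in each bay. Push them with the fingers only: do not take hold of, lift or tip any jar, and leave the mug and the egg timer where they are.

Things in the scene. Friction and masses are not known exactly. Their poses are not given: they have to be found in the camera images.
- jar_stand: Low light-wood stand fixed to the worktop, no floor, open front. Back rail 286 long, 14 thick, 42 high; four dividers 16 wide, 30 high, reaching 32 forward, noses round: three bays 74 wide, 90 pitch. Origin: worktop level, middle of the rail's front face. x points into the rail (the way jars are pushed), y left along the rail, z up. Turned up to 0.3 rad either way.
- bay0 (a point): Left bay: middle of the bay on the front face of the back rail, at worktop level; axes as the stand's. A jar is home when its centre lies its own radius in front of this (-x).
- bay1 (a point): Middle bay, likewise. The jar here is already home at the start.
- bay2 (a point): Right bay, likewise.
- jar_low_center (a point): Centre, half-way up, of the short glass spice jar with a gold-coloured lid: round, 45 diameter, 75 high, 0.11 to 0.22 kg, loose, upright on the worktop. z is its axis.
- jar_black_center (a point): Centre, half-way up, of the glass spice jar with a black lid: round, 41 diameter, 92 high, 0.11 to 0.22 kg, loose, upright. Any of the three jars can be the one at home; the other two stand with their centres 80 to 112 mm in front of the rail, before the left and right bays, up to 30 mm to the side of the bay's middle.
- jar_white_center (a point): Centre, half-way up, of the glass spice jar with a white lid: round, 41 diameter, 92 high, 0.11 to 0.22 kg, loose, upright.
- jar_low: The short jar itself; origin in the middle of its underside.
- jar_black: The black-lidded jar itself; origin in the middle of its underside.
- jar_white: The white-lidded jar itself; origin in the middle of its underside.
- cup_center (a point): Bystander to the left: white mug, 92 diameter, 95 high, with a handle; the point is the centre of its round body, half-way up. Leave it alone.
- timer: Bystander to the right: round egg timer, 62 diameter, 40 high; origin in the middle of its underside. Leave it alone.
There are look-alikes about, which are no part of the job. What is shaped like the jar_low but blue, orange or red is not meant.

How it is judged (in metres and radians):
At the end, for the whole second after the job is handed in: In each of the three bays one jar stands upright (within 0.08 rad) on the worktop, at rest, its side within 6 mm of the back rail (((x of jar_low_center in the frame of bay0 between -0.0285 and 0 m and y of jar_low_center in the frame of bay0 between -0.03 and 0.03 m and angle between jar_low_center's own z axis and vertical below 0.08 rad and height (world z) of jar_low_center below 0.0425 m) or (x of jar_black_center in the frame of bay0 between -0.0265 and 0 m and y of jar_black_center in the frame of bay0 between -0.03 and 0.03 m and angle between jar_black_center's own z axis and vertical below 0.08 rad and height (world z) of jar_black_center below 0.051 m) or (x of jar_white_center in the frame of bay0 between -0.0265 and 0 m and y of jar_white_center in the frame of bay0 between -0.03 and 0.03 m and angle between jar_white_center's own z axis and vertical below 0.08 rad and height (world z) of jar_white_center below 0.051 m)) and ((x of jar_low_center in the frame of bay1 between -0.0285 and 0 m and y of jar_low_center in the frame of bay1 between -0.03 and 0.03 m and angle between jar_low_center's own z axis and vertical below 0.08 rad and height (world z) of jar_low_center below 0.0425 m) or (x of jar_black_center in the frame of bay1 between -0.0265 and 0 m and y of jar_black_center in the frame of bay1 between -0.03 and 0.03 m and angle between jar_black_center's own z axis and vertical below 0.08 rad and height (world z) of jar_black_center below 0.051 m) or (x of jar_white_center in the frame of bay1 between -0.0265 and 0 m and y of jar_white_center in the frame of bay1 between -0.03 and 0.03 m and angle between jar_white_center's own z axis and vertical below 0.08 rad and height (world z) of jar_white_center below 0.051 m)) and ((x of jar_low_center in the frame of bay2 between -0.0285 and 0 m and y of jar_low_center in the frame of bay2 between -0.03 and 0.03 m and angle between jar_low_center's own z axis and vertical below 0.08 rad and height (world z) of jar_low_center below 0.0425 m) or (x of jar_black_center in the frame of bay2 between -0.0265 and 0 m and y of jar_black_center in the frame of bay2 between -0.03 and 0.03 m and angle between jar_black_center's own z axis and vertical below 0.08 rad and height (world z) of jar_black_center below 0.051 m) or (x of jar_white_center in the frame of bay2 between -0.0265 and 0 m and y of jar_white_center in the frame of bay2 between -0.03 and 0.03 m and angle between jar_white_center's own z axis and vertical below 0.08 rad and height (world z) of jar_white_center below 0.051 m)) and linear speed of each of jar_low, jar_black, jar_white below 0.01 m/s); the robot touches nothing.
It fails at once if a jar is lifted more than 10 mm (height (world z) of jar_low_center above 0.0475 m or height (world z) of any of jar_black_center, jar_white_center above 0.056 m).
It fails at once if a jar is tipped over (more than 0.35 rad) (angle between any of jar_low_center, jar_black_center, jar_white_center's own z axis and vertical above 0.35 rad).
It fails at once if a jar is taken between the fingers ((horizontal distance between the grasp point and jar_low_center below 0.013 m and height (world z) of the grasp point below 0.075 m and contact force between the fingers and jar_low above 0.5 N) or (horizontal distance between the grasp point and jar_black_center below 0.013 m and height (world z) of the grasp point below 0.092 m and contact force between the fingers and jar_black above 0.5 N) or (horizontal distance between the grasp point and jar_white_center below 0.013 m and height (world z) of the grasp point below 0.092 m and contact force between the fingers and jar_white above 0.5 N)).
It fails at once if the mug is shifted more than 20 mm (distance of cup_center from where it was at the start of the episode above 0.02 m).
It fails at once if the egg timer is shifted more than 20 mm (distance of timer from where it was at the start of the episode above 0.02 m).
It also fails if it takes over 51 s, if anything falls off the work surface, if the arm or the gripper's body presses on something with over 40 N, if the wrist force passes 120 N, or if a joint passes its speed limit or range.

## Working session

There is one attempt and no reset: what is moved stays moved. The work goes in short steps, Python scripts to look and compute and a shell command to move; the robot and the scene stay as the last step left them, time stands still between calls to the robot, and variables do not carry over. Pictures are saved under pics/ and viewed, and the job is handed in when it is done.

```bash
mkdir -p pics; cat > h.py <<'E'
import numpy as np, cv2
from workcell import arm
def snap(n,f):
    d=arm.grab_frame(n); cv2.imwrite('pics/'+f,d['image']); np.savez('pics/'+f+'.npz',**{k:np.array(v) for k,v in d.items()}); return d
def ray(d,u,v,z):
    R=np.array(d['R']);t=np.array(d['t']);K=np.array(d['mtx'])
    c=-R.T@t; r=R.T@np.linalg.inv(K)@np.array([u,v,1.]); return c+r*(z-c[2])/r[2]
def proj(d,X):
    p=np.array(d['mtx'])@(np.array(d['R'])@np.array(X,float)+np.array(d['t'])); return p[:2]/p[2]
E
python3 - <<'E'
from h import *
print(arm.get_obs())
for n in('top','side'):
    d=snap(n,n+'0.png'); print(n,-np.array(d['R']).T@d['t'])
E
```

```text
{'clock': 0.0, 'joints': array([ 1.2323225 ,  0.60012597, -0.00250278,  1.60012165,  0.00180443,
        0.94290373, -0.0798166 ]), 'joint_vel': array([ 0.00027138, -0.00016372,  0.00065541,  0.00119144, -0.00124276,
        0.00014146,  0.00111149]), 'effort': array([-4.02640026e-04, -7.65052772e+01,  1.49785638e+00, -2.52349144e+01,
       -5.22868533e-02,  1.69168023e-02,  1.65471538e-04]), 'ee_pos': array([ 187.45634489, -699.84230084,  217.76288854]), 'orientation': array([ 7.93348696e-01, -6.08766984e-01, -6.65515632e-04, -4.04076956e-04]), 'ft_force': array([-0.23344775,  0.0355017 , -0.26229763]), 'wrist_torque': array([-0.01548943,  0.0148945 ,  0.04058713]), 'width': 0.9991746213601524}
top [ 368.21210377   16.16965256 1400.65777622]
side [ 456.77603695 -802.2600532   724.65455263]
```

View pics/top0.png

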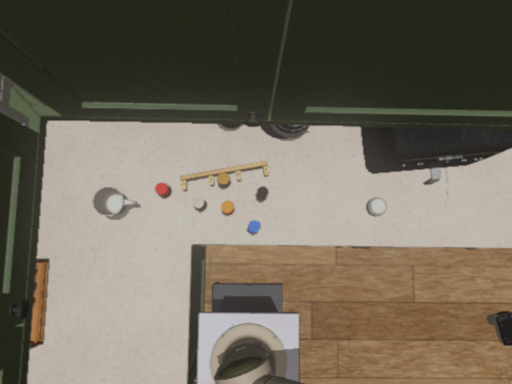

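View pics/side0.png

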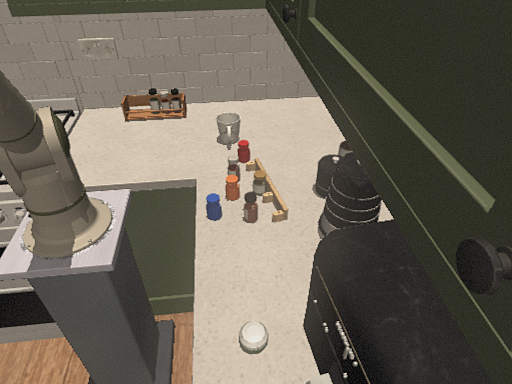

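```bash
python3 - <<'E'
from h import *
a=cv2.imread('pics/top0.png')[145:250,140:290]; b=cv2.imread('pics/side0.png')[130:235,195:310]
cv2.imwrite('pics/c1.png',cv2.resize(a,None,fx=5,fy=5,interpolation=cv2.INTER_CUBIC))
cv2.imwrite('pics/c2.png',cv2.resize(b,None,fx=5,fy=5,interpolation=cv2.INTER_CUBIC))
E
```

```text
(no output)
```

View pics/c1.png

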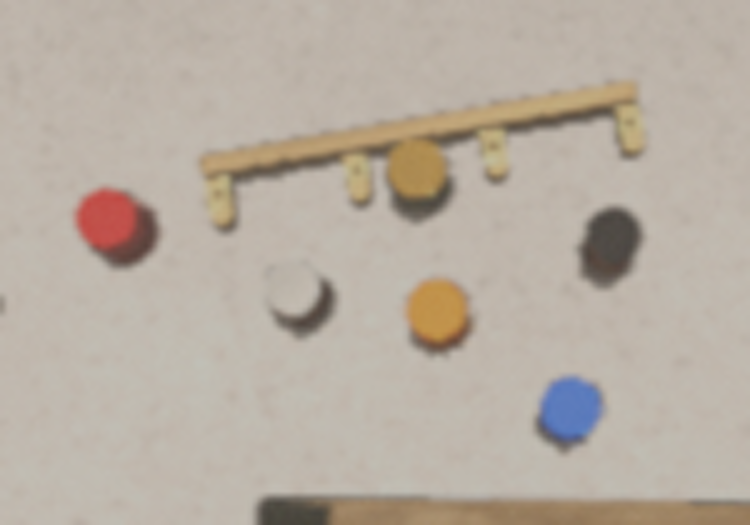

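View pics/c2.png

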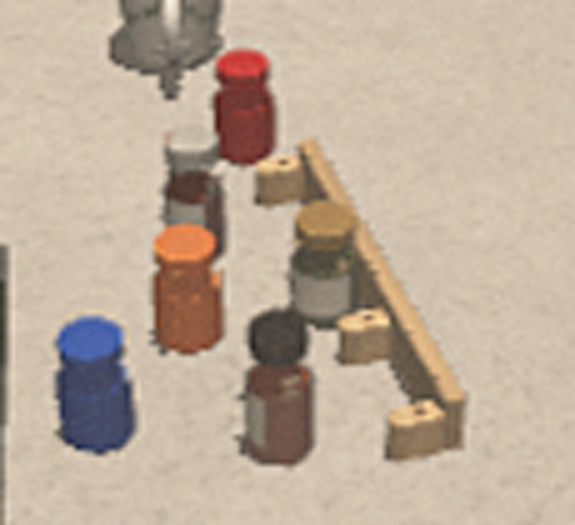

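```bash
python3 - <<'E'
from h import *
d=np.load('pics/top0.png.npz'); s=np.load('pics/side0.png.npz')
im=cv2.imread('pics/top0.png'); hsv=cv2.cvtColor(im,cv2.COLOR_BGR2HSV)
def blobs(m,box,tag,z):
    x0,y0,x1,y1=box; k=np.zeros_like(m);k[y0:y1,x0:x1]=m[y0:y1,x0:x1]
    n,l,st,c=cv2.connectedComponentsWithStats(k)
    for i in range(1,n):
        if st[i,4]>12: print(tag,st[i],c[i].round(2),ray(d,*c[i],z)[:2].round(1))
# print hsv of samples
for p in[(199,203),(262,192),(223,179),(227,207),(180,178),(223,170),(197,190),(377,207)]: print(p,hsv[p[1],p[0]])
blobs(((hsv[...,2]<70)*255).astype(np.uint8),(250,180,275,205),'blk',92)
blobs(((hsv[...,0]>10)&(hsv[...,0]<30)&(hsv[...,1]>75)).astype(np.uint8)*255,(170,150,280,195),'wood/gold',42)
# hand points from crop (5x)
P=lambda u,v:((u+.5)/5-.5+140,(v+.5)/5-.5+145)
for n,p,z in[('white',(296,290),92),('black',(613,236),92),('gold',(418,169),75),('orange',(438,313),75),('blue',(571,409),75),
 ('railL front top',(206,175),42),('railR front top',(636,98),42),('railL back',(202,156),42),('railR back',(635,83),42)]+[('nose%d'%i,q,30) for i,q in enumerate([(224,224),(362,201),(497,177),(632,151)])]:
    print(n,ray(d,*P(*p),z)[:2].round(1))
print('timer',ray(d,377,207,40)[:2],'mug',ray(d,115,204,95)[:2])
# side: lids
Q=lambda u,v:((u+.5)/5-.5+195,(v+.5)/5-.5+130)
for n,p,z in[('white',(191,138),92),('black',(278,328),92),('gold',(327,218),75)]: print('side',n,ray(s,*Q(*p),z)[:2].round(1))
E
```

```text
(199, 203) [ 18  24 191]
(262, 192) [20 39 78]
(223, 179) [ 19 132 172]
(227, 207) [ 18 157 192]
(180, 178) [ 18  72 180]
(223, 170) [ 18  97 190]
(197, 190) [ 14  25 192]
(377, 207) [102   6 197]
wood/gold [180 162  88  28 636] [223.19 173.46] [591.   88.3]
white [491.3 158.1]
black [527.7 -35.6]
gold [570.   86.2]
orange [479.9  71.8]
blue [421.7 -11.5]
railL front top [568.9 222.9]
railR front top [623.7 -51.5]
railL back [581.1 225.9]
railR back [633.5 -50.7]
nose0 [539.  212.1]
nose1 [555.4 124.1]
nose2 [572.5  37.4]
nose3 [591.  -49.8]
timer [ 490.66696121 -407.54536805] mug [482.93902105 410.84679867]
side white [491.4 160.1]
side black [527.1 -37.7]
side gold [570.3  85.9]
```

Candidates (top view pixels):
- white lid (199,203): jar_white, before the left bay.
- black lid (262,192): jar_black, before the right bay.
- gold lid (223,179): jar_low, already home in the middle bay.
- Look-alikes: orange (227,207), blue (254,227), red (162,189). The timer (377,207) is also white and round.

The close crops confirm the choice. I'll push black first, then white, with the fingers opened 26 mm as a cradle facing the stand (yaw about 0.196).

```bash
python3 -m handwheel '[0.021,0.0467,0,-3.8,0.026,0.021,0.0467,0,0,0.026,0.021,0.0467,0,0,0.026,0.021,0.0467,0,0,0.026,0.021,0.0467,0,0,0.026]' 20
python3 -m handwheel '[0.021,0.0467,0,0,0.026,0.021,0.0467,0,0,0.026,0.021,0.0467,0,0,0.026,0.021,0.0467,0,0,0.026,0.021,0.0467,0,0,0.026]'
python3 -m handwheel '[0.021,0.0467,0,0,0.026,0.021,0.0467,0,0,0.026,0.021,0.0467,0,0,0.026,0,0,0,0,0.026]'
```

```text
clock: 0.6
ee_pos: [290.6, -470.2, 218.4]
orientation: [0.773, -0.635, -0.0, -0.0]
ft_force: [0.6, -1.0, 0.9]
width: 0.622
clock: 1.1
ee_pos: [393.0, -242.4, 218.6]
orientation: [0.773, -0.635, 0.0, 0.0]
ft_force: [0.8, 0.5, 0.3]
width: 0.28
clock: 1.5
ee_pos: [456.9, -101.0, 218.7]
orientation: [0.776, -0.631, -0.0, -0.001]
ft_force: [-0.7, -1.1, 0.2]
width: 0.279
```

```bash
python3 -m handwheel '[0.012,0.028,-0.02,-0.5,0.026,0.011,0.027,-0.02,0,0.026,0,0,0,0,0.026]'
python3 - <<'E'
from h import *
print(arm.get_obs()['ee_pos'])
d=snap('wrist','w1.png'); snap('top','t1.png')
a=cv2.imread('pics/t1.png')[145:250,140:290]
cv2.imwrite('pics/t1c.png',cv2.resize(a,None,fx=5,fy=5,interpolation=cv2.INTER_CUBIC))
E
```

```text
clock: 1.8
ee_pos: [477.4, -49.3, 176.6]
orientation: [0.771, -0.636, -0.001, 0.0]
ft_force: [-0.1, -0.6, 0.4]
width: 0.282
[477.38042877 -49.32510522 176.64233975]
```

View pics/w1.png

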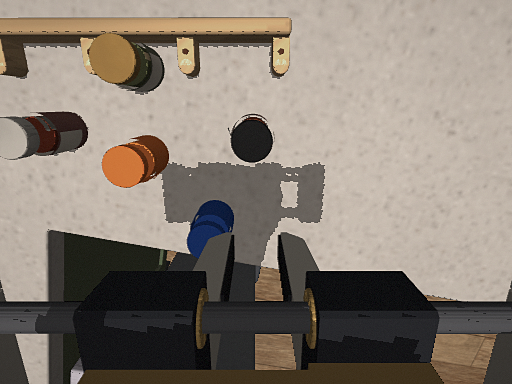

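View pics/t1c.png

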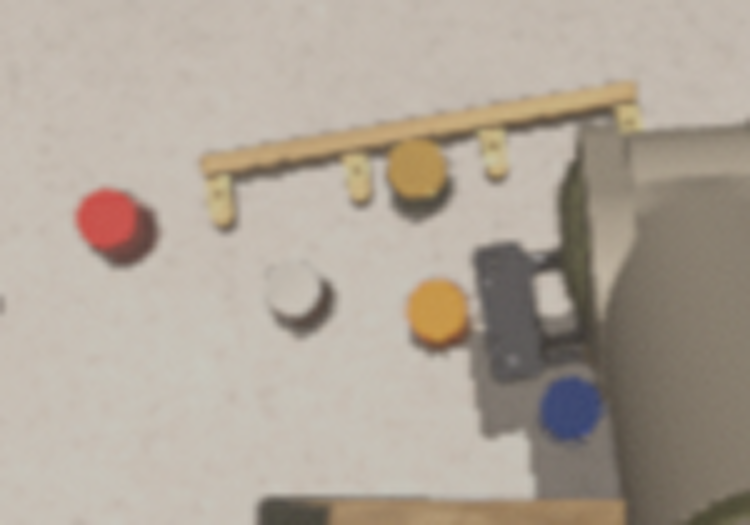

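```bash
cat >> h.py <<'E'
def wcam(d,pos,q):
    from scipy.spatial.transform import Rotation as Rn
    T=np.eye(4);T[:3,:3]=Rn.from_quat(q).as_matrix();T[:3,3]=pos
    M=np.linalg.inv(T@np.array(d['tool_from_camera'])); return dict(mtx=d['mtx'],R=M[:3,:3],t=M[:3,3])
E
python3 - <<'E'
from h import *
d=dict(np.load('pics/w1.png.npz')); o=arm.get_obs(); w=wcam(d,[477.38,-49.33,176.64],[.771,-.636,-.001,0])
im=cv2.imread('pics/w1.png')
cv2.imwrite('pics/w1c.png',cv2.resize(im[0:180,130:330],None,fx=4,fy=3.3))
for n,p,z in[('nose2',(187,75),30),('nose3',(281,73),30),('blk',(251,139),92),('gold',(115,59),75),('railtopfrontR',(290,33),42),('railtopfrontL',(10,35),42),('white',(15,137),92)]: print(n,ray(w,*p,z)[:2].round(1))
E
```

```text
nose2 [572.1  37.8]
nose3 [591.1 -50.8]
blk [530.5 -33.9]
gold [570.8  86.7]
railtopfrontR [623.7 -50.9]
railtopfrontL [574.4 194.9]
white [495.3 156.1]
```

View pics/w1c.png

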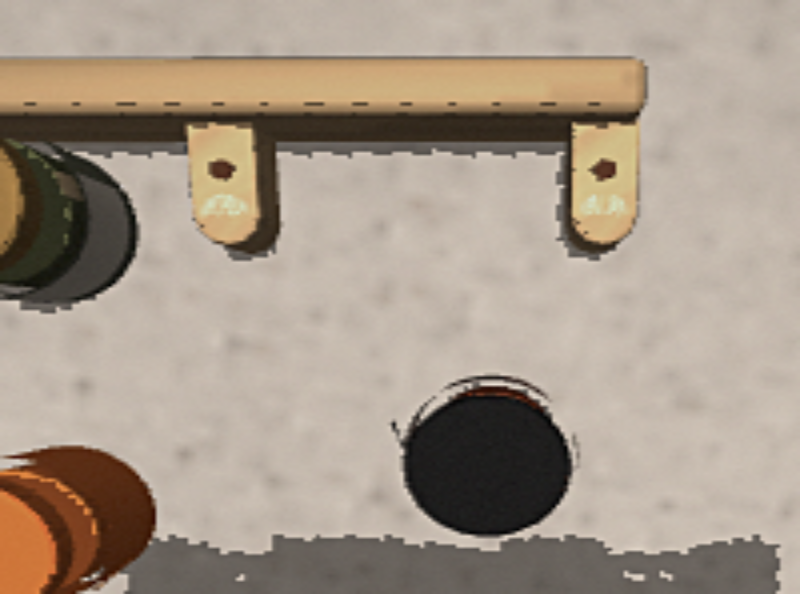

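```bash
python3 -m handwheel '[-0.001,0.003,-0.04,0,0.026,0,0,-0.04,0,0.026,0,0,-0.04,0,0.026,0,0,-0.036,0,0.026,0,0,0,0,0.026]'
python3 -m handwheel '[0.008,0.0016,0,0,0.026,0.008,0.0016,0,0,0.026,0.005,0.001,0,0,0.026,0,0,0,0,0.026]'
python3 - <<'E'
from h import *
print(arm.get_obs()['ee_pos'],arm.get_obs()['ft_force'])
d=snap('wrist','w2.png');snap('side','s2.png')
E
```

```text
clock: 2.4
ee_pos: [474.2, -50.8, 19.7]
orientation: [0.77, -0.639, -0.002, 0.002]
ft_force: [-0.2, 0.5, 0.7]
width: 0.277
clock: 2.8
ee_pos: [499.3, -45.2, 24.2]
orientation: [0.77, -0.638, 0.001, -0.001]
ft_force: [-0.8, -1.1, 0.2]
width: 0.282
[499.34947199 -45.16436373  24.24393533] [-0.76371764 -1.05500984  0.19178902]
```

View pics/w2.png

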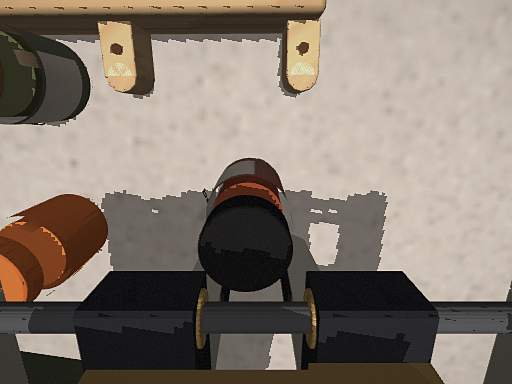

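View pics/s2.png

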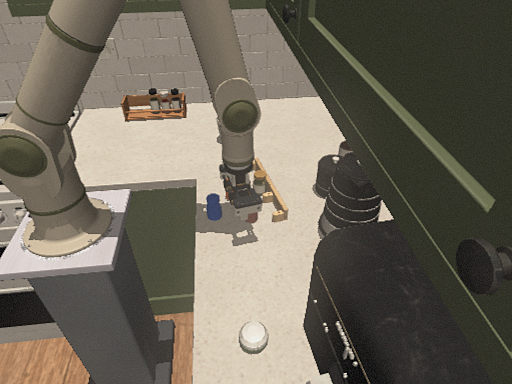

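```bash
python3 -m handwheel '[0.006,0.0028,0,0,0.026,0.007,0.0034,0,0,0.026,0.007,0.0034,0,0,0.026,0.007,0.0034,0,0,0.026,0,0,0,0,0.026]'
python3 -m handwheel '[0.007,0.0034,0,0,0.026,0.007,0.0034,0,0,0.026,0.007,0.0034,0,0,0.026,0.006,0.003,0,0,0.026,0,0,0,0,0.026]'
python3 - <<'E'
from h import *
print(arm.get_obs()['ee_pos'],arm.get_obs()['ft_force'])
d=snap('wrist','w3.png')
E
```

```text
clock: 3.4
ee_pos: [525.7, -31.4, 22.5]
orientation: [0.77, -0.638, 0.0, -0.001]
ft_force: [-0.1, 0.2, -0.1]
width: 0.277
clock: 3.9
ee_pos: [552.6, -18.3, 22.6]
orientation: [0.77, -0.638, 0.0, -0.001]
ft_force: [-0.9, -0.1, -0.2]
width: 0.278
[552.55353959 -18.31417955  22.60224675] [-0.87826959 -0.11568586 -0.24858212]
```

View pics/w3.png

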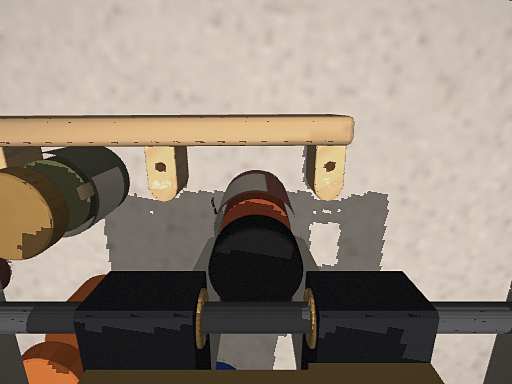

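```bash
python3 -m handwheel '[0.005,0.002,0,0,0.026,0.005,0.002,0,0,0.026,0.004,0.001,0,0,0.026,0,0,0,0,0.026]'
python3 -m handwheel '[0.003,0.0006,0,0,0.026,0,0,0,0,0.026]'
python3 -m handwheel '[0.003,0.0006,0,0,0.026,0,0,0,0,0.026]'
```

```text
clock: 4.35
ee_pos: [566.0, -13.8, 22.6]
orientation: [0.77, -0.638, 0.0, -0.0]
ft_force: [0.2, -0.4, 0.5]
width: 0.279
clock: 4.55
ee_pos: [568.4, -13.4, 22.6]
orientation: [0.77, -0.638, 0.0, -0.0]
ft_force: [-1.1, -0.5, -0.8]
width: 0.276
clock: 4.75
ee_pos: [571.3, -12.9, 22.6]
orientation: [0.77, -0.638, -0.0, 0.0]
ft_force: [-0.4, 0.5, -0.7]
width: 0.279
```

```bash
python3 -m handwheel '[0.002,0.0004,0,0,0.026,0,0,0,0,0.026]'
python3 -m handwheel '[0.0015,0.0003,0,0,0.026,0,0,0,0,0.026]'
python3 - <<'E'
from h import *
d=snap('wrist','w4.png')
E
```

```text
clock: 4.95
ee_pos: [571.6, -12.9, 22.5]
orientation: [0.77, -0.638, -0.001, 0.001]
ft_force: [-4.3, -0.3, 3.2]
width: 0.281
clock: 5.15
ee_pos: [571.7, -12.8, 22.4]
orientation: [0.77, -0.638, -0.002, 0.002]
ft_force: [-8.8, -2.6, 7.2]
width: 0.283
```

View pics/w4.png

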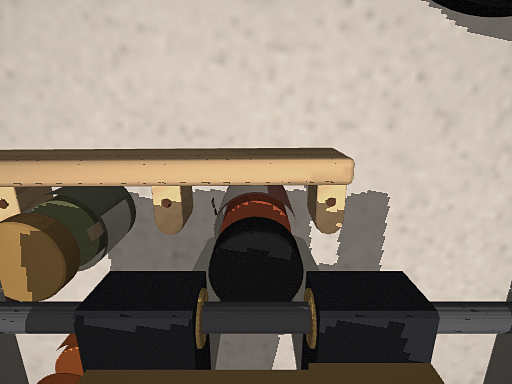

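```bash
python3 -m handwheel '[-0.006,-0.0012,0,0,0.026,-0.014,-0.0028,0,0,0.026,-0.02,-0.004,0,0,0.026,-0.015,-0.003,0.02,0,0.026,0,0,0.045,0,0.026]'
python3 -m handwheel '[-0.01,0.01,0.048,0,0.026,-0.012,0.03,0.025,0,0.026,-0.012,0.045,0,0,0.026,-0.012,0.045,0,0,0.026,-0.012,0.035,0,0,0.026]'
python3 -m handwheel '[0,0,0,0,0.026]'
python3 - <<'E'
from h import *
o=arm.get_obs();d=snap('wrist','w5.png');snap('top','t5.png')
print(o['ee_pos'],o['orientation'],o['joints'])
a=cv2.imread('pics/t5.png')[145:250,140:290]
cv2.imwrite('pics/t5c.png',cv2.resize(a,None,fx=5,fy=5,interpolation=cv2.INTER_CUBIC))
E
```

```text
clock: 5.7
ee_pos: [516.1, -23.6, 85.7]
orientation: [0.77, -0.638, -0.002, 0.002]
ft_force: [1.5, -0.4, 0.5]
width: 0.281
clock: 6.2
ee_pos: [461.8, 144.5, 161.3]
orientation: [0.77, -0.638, 0.0, -0.002]
ft_force: [1.4, 0.1, 0.3]
width: 0.277
clock: 6.3
ee_pos: [460.7, 147.2, 161.0]
orientation: [0.772, -0.635, -0.0, -0.001]
ft_force: [0.2, -0.5, 0.2]
width: 0.282
[460.71414109 147.21027379 160.97206545] [ 7.72383049e-01 -6.35155228e-01 -3.45896710e-04 -1.46338084e-03] [-0.36748716  0.40093362 -0.07748988  2.19724106  0.05487574  0.54281554
 -1.86220606]
```

View pics/w5.png

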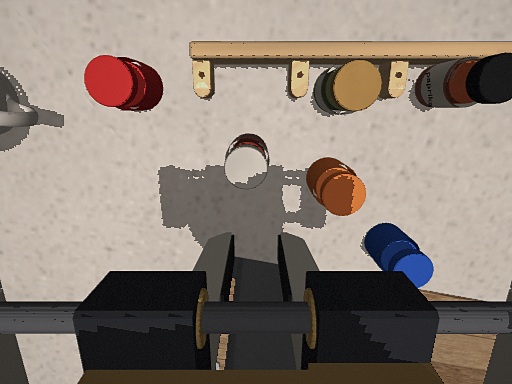

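View pics/t5c.png

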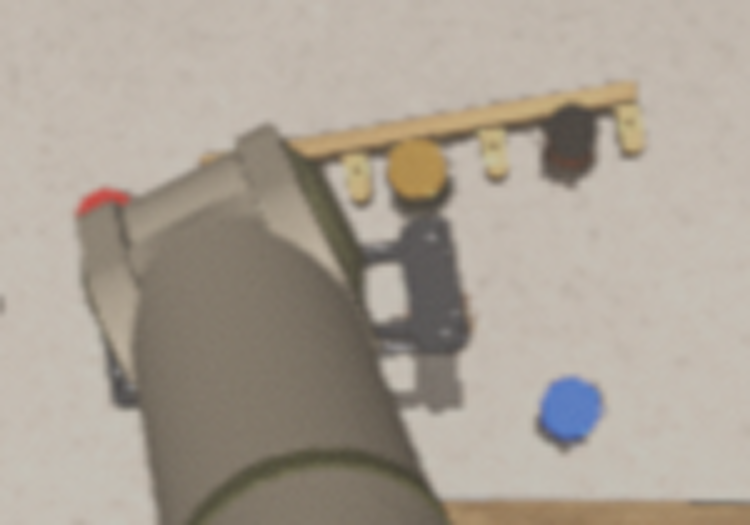

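```bash
python3 - <<'E'
from h import *
d=dict(np.load('pics/w5.png.npz')); w=wcam(d,[460.7,147.2,161.0],[.7724,-.6352,-.0003,-.0015])
for n,p,z in[('nose0',(204,96),30),('nose1',(300,96),30),('wht',(247,168),92),('gold',(357,85),75),('blk',(491,78),92),('railL',(191,57),42),('railR',(508,56),42),('orange',(343,195),75),('red',(109,80),75)]: print(n,ray(w,*p,z)[:2].round(1))
t=dict(np.load('pics/t5.png.npz'))
print('top blk',ray(t,(571.5)/5-.5+140,(131.5)/5-.5+145,92)[:2])
E
```

```text
nose0 [539.7 213.4]
nose1 [557.1 125.4]
wht [492.8 161.8]
gold [571.1  89.3]
blk [5.924e+02 1.000e-01]
railL [569.3 227.1]
railR [623.1 -41.6]
orange [482.2  75.3]
red [537.1 280.6]
top blk [592.82244131  -8.83516842]
```

```bash
python3 -m handwheel '[-0.012,0.003,-0.03,0,0.026,0,0,-0.04,0,0.026,0,0,-0.04,0,0.026,0,0,-0.028,0,0.026,0,0,0,0,0.026]'
python3 -m handwheel '[0.007,0.0014,0,0,0.026,0.007,0.0014,0,0,0.026,0,0,0,0,0.026]'
python3 - <<'E'
from h import *
print(arm.get_obs()['ee_pos'],arm.get_obs()['ft_force'])
d=snap('wrist','w6.png')
E
```

```text
clock: 6.9
ee_pos: [448.9, 142.8, 19.8]
orientation: [0.769, -0.639, -0.001, 0.002]
ft_force: [-1.2, -0.5, 0.4]
width: 0.28
clock: 7.2
ee_pos: [466.3, 147.9, 24.2]
orientation: [0.77, -0.639, 0.001, -0.002]
ft_force: [0.0, -0.1, -0.5]
width: 0.278
[466.27569829 147.9495055   24.16556422] [ 0.01430555 -0.08491476 -0.52749102]
```

View pics/w6.png

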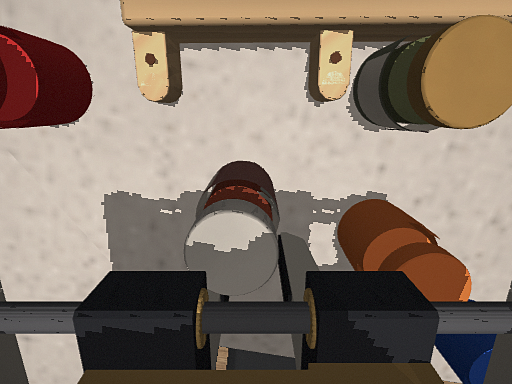

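```bash
python3 -m handwheel '[-0.006,-0.001,0,0,0.026,-0.002,0.009,0,0,0.026,0,0,0,0,0.026]'
python3 - <<'E'
from h import *
print(arm.get_obs()['ee_pos'],arm.get_obs()['ft_force'])
d=snap('wrist','w7.png')
E
```

```text
clock: 7.55
ee_pos: [455.2, 157.1, 22.9]
orientation: [0.771, -0.637, -0.0, -0.0]
ft_force: [-0.3, 0.8, 0.7]
width: 0.281
[455.17685765 157.10058507  22.87631699] [-0.34868719  0.7587815   0.66899274]
```

View pics/w7.png

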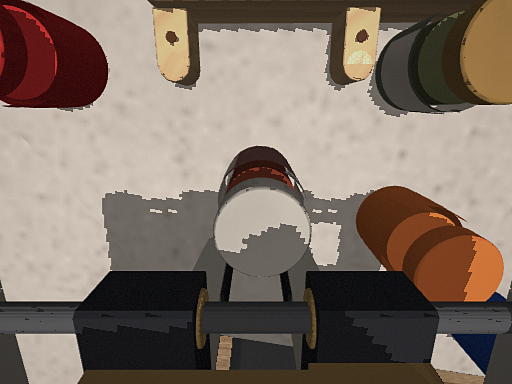

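```bash
python3 -m handwheel '[0.007,0.001,0,0,0.026,0.007,0.001,0,0,0.026,0.007,0.001,0,0,0.026,0.007,0.001,0,0,0.026,0,0,0,0,0.026]'
python3 -m handwheel '[0.007,0.001,0,0,0.026,0.007,0.001,0,0,0.026,0.007,0.001,0,0,0.026,0.007,0.001,0,0,0.026,0,0,0,0,0.026]'
python3 - <<'E'
from h import *
print(arm.get_obs()['ee_pos'],arm.get_obs()['ft_force'])
d=snap('wrist','w8.png')
E
```

```text
clock: 8.1
ee_pos: [485.2, 159.7, 22.5]
orientation: [0.77, -0.638, 0.0, -0.001]
ft_force: [-1.0, 0.2, -0.1]
width: 0.278
clock: 8.6
ee_pos: [513.2, 163.9, 22.6]
orientation: [0.77, -0.638, 0.0, -0.001]
ft_force: [0.4, -0.4, -0.3]
width: 0.281
[513.17492278 163.88270934  22.5645828 ] [ 0.41317817 -0.36103417 -0.28476232]
```

View pics/w8.png

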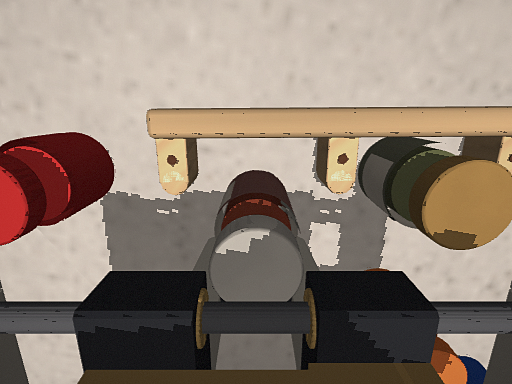

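```bash
python3 -m handwheel '[0.005,0.001,0,0,0.026,0.005,0.001,0,0,0.026,0.005,0.001,0,0,0.026,0.002,0.0004,0,0,0.026,0,0,0,0,0.026]'
python3 -m handwheel '[0.003,0.0006,0,0,0.026,0,0,0,0,0.026]'
python3 -m handwheel '[0.002,0.0004,0,0,0.026,0,0,0,0,0.026]'
```

```text
clock: 9.15
ee_pos: [529.2, 167.1, 22.6]
orientation: [0.77, -0.638, 0.0, -0.0]
ft_force: [-0.2, -0.7, -0.5]
width: 0.278
clock: 9.35
ee_pos: [531.9, 167.7, 22.6]
orientation: [0.77, -0.638, 0.0, -0.0]
ft_force: [-0.4, 0.5, 0.6]
width: 0.279
clock: 9.55
ee_pos: [533.9, 168.1, 22.6]
orientation: [0.77, -0.638, 0.0, -0.0]
ft_force: [-1.6, -0.3, 0.3]
width: 0.279
```

```bash
python3 -m handwheel '[0.002,0.0004,0,0,0.026,0,0,0,0,0.026]'
python3 -m handwheel '[0.0015,0.0003,0,0,0.026,0,0,0,0,0.026]'
```

```text
clock: 9.75
ee_pos: [536.0, 168.5, 22.6]
orientation: [0.77, -0.638, 0.0, -0.0]
ft_force: [-0.4, -0.5, -0.3]
width: 0.278
clock: 9.95
ee_pos: [536.3, 168.5, 22.5]
orientation: [0.77, -0.638, -0.0, 0.001]
ft_force: [-4.3, -1.9, 2.4]
width: 0.277
```

```bash
python3 -m handwheel '[0.0015,0.0003,0,0,0.026,0,0,0,0,0.026]'
python3 -m handwheel '[-0.006,-0.0012,0,0,0.026,-0.014,-0.0028,0,0,0.026,-0.02,-0.004,0,0,0.026,-0.012,-0.003,0.02,0,0.026,0,0,0.045,0,0.026]'
python3 -m handwheel '[0,-0.01,0.05,0,0.026,0,-0.04,0.03,0,0.026,0,-0.04,0,0,0.026,0,0,0,0,0.026]'
python3 - <<'E'
from h import *
o=arm.get_obs();d=snap('wrist','w9.png');print(o['ee_pos'],o['orientation'])
s=snap('side','s9.png')['image'][130:235,195:310]
cv2.imwrite('pics/s9c.png',cv2.resize(s,None,fx=5,fy=5,interpolation=cv2.INTER_CUBIC))
E
```

```text
clock: 10.15
ee_pos: [536.4, 168.5, 22.4]
orientation: [0.77, -0.638, -0.001, 0.002]
ft_force: [-8.3, -1.2, 5.8]
width: 0.286
clock: 10.65
ee_pos: [484.0, 157.2, 85.8]
orientation: [0.77, -0.638, -0.001, 0.003]
ft_force: [1.0, -0.4, -0.6]
width: 0.282
clock: 11.05
ee_pos: [487.5, 63.0, 168.0]
orientation: [0.768, -0.641, 0.002, -0.001]
ft_force: [0.1, 0.8, -0.2]
width: 0.283
[487.54924347  62.97422472 168.02003564] [ 7.67689733e-01 -6.40818768e-01  1.84739622e-03 -6.06346225e-04]
```

View pics/w9.png

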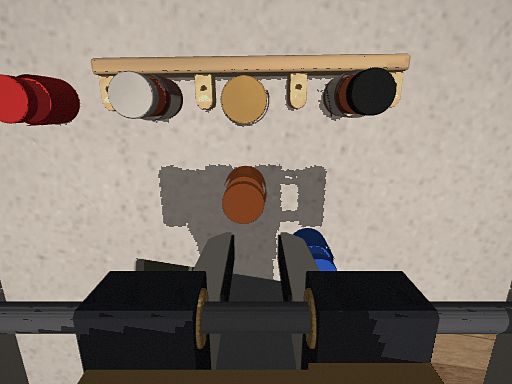

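View pics/s9c.png

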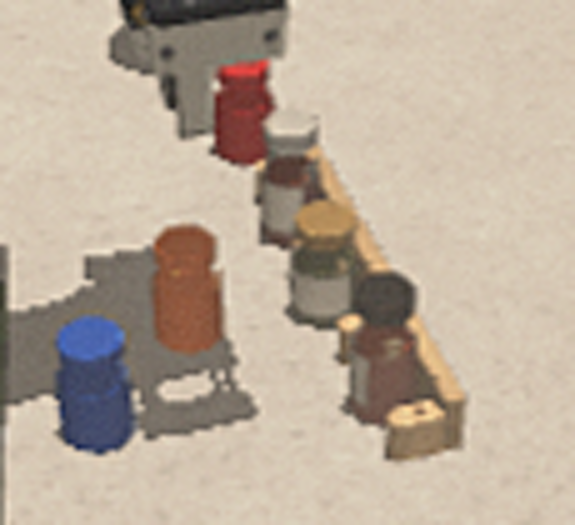

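```bash
python3 - <<'E'
from h import *
from math import *
d=dict(np.load('pics/w9.png.npz')); w=wcam(d,[487.55,62.97,168.02],[.76769,-.64082,.00185,-.0006])
s=dict(np.load('pics/s9.png.npz')); Q=lambda u,v:((u+.5)/5-.5+195,(v+.5)/5-.5+130)
L=ray(w,93,72,42)[:2];R=ray(w,409,69,42)[:2]; y=(L-R)/np.linalg.norm(L-R); x=np.array([y[1],-y[0]]);c=(L+R)/2
print(L,R,np.linalg.norm(L-R),atan2(x[1],x[0]))
for n,p,z,b in[('wht',(131,94),92,90),('gold',(244,99),75,0),('blk',(371,91),92,-90)]:
    q=ray(w,*p,z)[:2]-c; print(n,(q@x).round(1),(q@y-b).round(1))
for n,p,z,b in[('wht',(291,123),92,90),('gold',(327,218),75,0),('blk',(386,293),92,-90)]:
    q=ray(s,*Q(*p),z)[:2]-c; print('side',n,(q@x).round(1),(q@y-b).round(1))
E
```

```text
[570.22506679 227.34773274] [623.60914636 -51.40514033] 283.8186466655008 0.1892193346561663
wht -21.2 0.9
gold -25.1 5.7
blk -20.6 -1.5
side wht -23.7 -2.2
side gold -26.6 3.0
side blk -24.3 -9.0
```

```bash
python3 -m handwheel '[0,0,0,0,0.026,0,0,0,0,0.026]'; python3 -c "
from workcell import arm
print(arm.close_job())"
```

```text
clock: 11.35
ee_pos: [486.8, 69.5, 166.2]
orientation: [0.771, -0.637, -0.0, -0.0]
ft_force: [-0.4, -0.2, 0.1]
width: 0.282
the job is handed in; nothing more can be done
None
```

I pushed the black-lidded jar into the right bay and the white-lidded jar into the left bay. Each went in until it met the back rail, with the push force rising to about 8–9 N. The fingers were open 26 mm and only touched the jars from behind. The job was handed in at about 11.4 s of the 51 s allowed.

| Jar | Bay | Centre in front of rail, wrist / side view (mm) | Limit (mm) | Sideways from bay middle, wrist / side view (mm) |
|---|---|---|---|---|
| White | left | 21.2 / 23.7 | 26.5 | +0.9 / −2.2 |
| Gold (not touched) | middle | 25.1 / 26.6 | 28.5 | +5.7 / +3.0 |
| Black | right | 20.6 / 24.3 | 26.5 | −1.5 / −9.0 |

- **Disagreement:** the side view read the jars 1.5–4 mm further from the rail than the wrist view, and 8 mm differently sideways for the black jar. I trusted the wrist view because it agrees with the contact force. Every reading is inside the limits, though the gold jar's margin is only about 2–3 mm.
- **Other checks:** all three jars look upright, and the fingers were well above everything at the end. The arm never came near the mug or timer, but I did not measure their positions again afterwards.

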